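# Bolt the lid of the sample transport chest

### The arm

A 7-joint arm with a two-finger parallel gripper is mounted at the origin on the work surface. World frame = base frame: x ahead of the robot, y to its left, z up, the work surface at z = 0. Lengths are in m, angles in rad, forces in N, time in s.
With the tool pointing down it reaches from about 0.4 to 0.85 m from the base axis. Payload 4.5 kg.
Tool frame: the origin (TCP) lies where the fingers leave the gripper's body, on its centre line; the fingertips stand 64 mm ahead of it and the grasp point (between the pads) lies 45 mm ahead of it; z points along the fingers, y is the line along which they close (so a half turn about z gives the same grasp; the last joint's range is limited). The gripper opens to 88 mm and grips with 3 to 60 N. Pads are 18 mm wide; open, the fingers measure 123 mm over their backs; the gripper's body (75 mm by 187 mm) begins 45 mm behind the grasp point.
Start: joints at [1.342, 0.689, -0.195, 1.565, 0.157, 0.902, -0.215], TCP at [0.162, -0.604, 0.303] pointing down, gripper open.
Joint ranges: [-3.01, 3.01], [-0.46, 2.08], [-1.47, 1.51], [0.13, 2.56], [-1, 4.14], [0.04, 2.09], [-2.66, 2.66]. Speed limits (rad/s): [2.57, 2.57, 3.14, 3.14, 3.14, 3.14, 3.14].

### API

Orientations are given as a unit quaternion [x, y, z, w].
In Python, from plant import r gives the robot as it stands.
- The arm moves only by the tool play_rows, never from a script. Its arguments are lists of equal length, an entry for each row: "translation": the shift along the tool's x, y, z in m, a list of three; "delta_rot": the turn, a rotation vector about the tool's x, y, z in degrees, a list of three; "grip": the opening, from -1 (shut) to 1 (fully open). In form: {"translation": [[x, y, z], ...], "delta_rot": [[rx, ry, rz], ...], "grip": [grip, ...]}. A call has 1 to 20 rows; each row shifts and turns the commanded pose from where the row before left it, along the tool's axes as they then stand; what a row does not reach is not made up. A row lasts 1/8 s, in which the tool goes at most 62.5 mm and 10.7 degrees, less where a joint would pass 70% of its speed; a pose out of reach is approached as far as the arm can. A call with a gripper value outside its range is refused whole. The fingers move at their own pace and stop on an object; "squeeze" is the grip in N (left out, the last holds). Time passes only in rows, so rows that do not move let the fingers close. It gives the time, the measured TCP pose, the force, the opening and the grip force at its end, in the units of the state.
- r.get_state(): the state, without advancing time (a new reading comes with each control period).
- r.snapshot(name): name is "scene" or "top"; returns the picture (400x640x3 uint8, blue, green, red); there is no depth.
- r.get_calibration(name): a dict with "intrinsics" (3x3 intrinsics, pixels), "eye" and "rotation" of the camera in the world. Camera axes: x right, y up, looking along -z (the intrinsics and any distortion apply to the point x, -y, -z); pixel columns grow to the right and rows downward; lengths in m; the calibration is good to about 2 mm. A picture is of the moment at which its call begins. get_calibration takes no time and is no camera call.
- r.finish_job(): hands the job in; it is judged then, once.
Trained networks look in the newest picture that a camera, given by its name, has taken for a name from the list of things; names that differ only in an ending like _2 or _b are one class to them, and where a whole thing is asked for, a point or a joint stands for the part that bears it (a point fixed in the world has none). Each returns a list of dicts, best first, with "confidence" (0 to 1); they miss things now and then, are a little off and sometimes report something else, mostly with a low value. They report only what shows in the picture. A call takes as long as a camera call.
- r.look_for(camera, target): "point" ([x, y, z] in m, in world coordinates, good to about 4 mm: the middle of the surface that is visible of it).
- r.silhouettes(camera, target): "pixels" (400x640 bool, what is visible of it).
The state is a dict: "clock": time; "q": joint angles; "qd": joint speeds; "joint_torque": joint torques, N m; "tool_pos": TCP position; "eef_rot": TCP orientation; "contact_force": force on the tool from outside, world axes, zero at the start; "moment": the same for the moment, N m; "opening": opening from 0.0 (shut) to 1.0 (fully open); "finger_force": force on a finger pad.
Only numpy, scipy, OpenCV 4.12 (cv2) and the standard library are available. Lean on these libraries where they do the work, as an engineer would, in place of code of your own. Each camera call takes 0.05 s, during which the arm holds its last target. There are 200 camera calls.

### The job

The container lab is about to be moved: bolt the lid of the white sample chest shut for the road. Lift the bolt's ball handle out of its notch, slide the bolt across through the staple on the lid, and lay the handle fully down into the notch of the catch at the other end. Where that notch stands is found by feel: never press the handle hard onto the metal. Keep the lid shut, leave the other things on the bench undisturbed, and let go when done.

Things in the scene. Friction and masses are not known exactly. Their poses are not given: they have to be found in the camera images.
- chest: white sample transport chest, fixed to the bench: 240 deep (x) by 360 long (y) by 140 high. Origin under its centre, z up. Its -y end has a fixed white top (the deck, 140 high, 150 long) that carries a steel barrel bolt; the rest is covered by a grey hinged lid, 8 higher. The bolt runs along y at x -50, its axis 16 above the deck
- barrel (a point): point on the bolt's axis in the middle of the first notch, axes as the chest's: +y is the way the bolt slides to lock, -x the side where the handle lies down. The barrel is a 22 mm tube with a slot along its top; a notch leads from the slot down the -x side at the start, another one farther along, solid metal elsewhere. A notch is 8 wide for the 6 mm square handle stem
- ball (a point): centre of the black ball (18 mm) on the end of the bolt's handle, 40 from the bolt's axis; the steel stem between is 6 mm thick. Down in a notch it is 23 above the deck, upright 56. About 40 mm are free on both sides of it along y. Gripped hard it does not roll between the fingers: turn the gripper with the handle or take it afresh
- keeper (a point): middle of the top of the foot plate of the steel staple on the lid that receives the bolt, 109 from the first notch along +y. The 12 mm rod has a tapered nose; from 15 to 30 mm of travel it rides onto this plate and draws the lid down 1 to 2 mm
- bolt (a joint): travel of the bolt in m along +y: 0 in the middle of the first notch. The second notch is in a wider catch (29 mm across, 50 long) clamped by a screw through a slot: its middle lies anywhere from 0.040 to 0.060, not measured; the stem enters only if within about 1 mm of it. The bolt stops at 0.068. It rubs with 2 to 3 N, about 5 N once it draws the lid down, 10 N with the handle resting on metal
- handle (a joint): turn of the handle about the bolt's axis in rad: 0 lying down in a notch (stem 10 degrees above level, towards -x), 1.4 upright, at most 1.55. Above 1.2 the stem clears the metal; laid on solid metal it rests at about 1.0 to 1.17. It stays where it is left (1 N at the ball turns it). Leverage is about 3.5: 4 N on the ball presses the stem on the metal with 14 N; it should stay well below 50 N
- lid (a joint): opening of the lid in rad about its hinge at the chest's +y end, 191 mm from the keeper: about -0.003 while it rests on its rubber seal, about -0.010 drawn down by the bolt, positive when lifted
- tip_box: bystander: clear box of yellow pipette tips, 84 by 124 by 63, beyond the chest's -y end; origin under its centre
- centrifuge: bystander: white round mini centrifuge with a clear dome, 144 across, 118 high, beyond the chest's +y end; origin under its centre
- wash_bottle: bystander: white wash bottle with a blue spout, 62 across, 208 high, beyond the chest's -y end; origin under its centre

How it is judged:
On the way, in this order (a step that is already met when the one before it is completed fails the run):
1. the handle is lifted out of the first notch (value of joint handle above 1.1 rad), for 0.1 s.
2. the bolt is slid across (value of joint bolt above 0.037 m), for 0.1 s.
At the end, for the whole second after the job is handed in: The handle lies down in the second notch (within 0.15 rad of fully down), the bolt is at least 37 mm across and both are at rest, the lid is drawn down by it (lid joint below -0.007 rad), and the bystanders are where they were (within 15 mm) (value of joint handle below 0.15 rad and value of joint bolt above 0.037 m and value of joint lid below -0.007 rad and velocity of joint bolt between -0.005 and 0.005 m/s and velocity of joint handle between -0.05 and 0.05 rad/s); the robot touches nothing.
It fails at once if the handle is forced against the barrel or a notch with more than 50 N (contact force between handle and chest above 50 N).
It fails at once if the lid is lifted open (value of joint lid above 0.03 rad).
It fails at once if a bystander is pushed more than 15 mm (distance of any of tip_box, centrifuge, wash_bottle from where it was at the start of the episode above 0.015 m).
It also fails if it takes over 67 s, if anything falls off the work surface, if the arm or the gripper's body presses on something with over 40 N, if the wrist force passes 120 N, or if a joint passes its speed limit or range.

## Working session

There is one attempt and no reset: what is moved stays moved. The work goes in short steps, Python scripts to look and compute and a tool call to move; the robot and the scene stay as the last step left them, time stands still between calls to the robot, and variables do not carry over. Pictures are saved under pics/ and viewed, at most 10 in all, crops included, and the job is handed in when it is done.

Besides the shell and the picture viewer there is one more tool, called after "Emit:" as a command line: name --argument value ..., lists and objects as JSON in quotes. play_rows: Moves the arm, as the interface text tells. Its arguments: {"type":"object","properties":{"translation":{"type":"array","items":{"type":"array","items":{"type":"number"}}},"delta_rot":{"type":"array","items":{"type":"array","items":{"type":"number"}}},"grip":{"type":"array","items":{"type":"number"}},"squeeze":{"type":"number"}},"required":["translation","delta_rot","grip"]}

```bash
mkdir -p pics; ls; cat > h.py <<'E'
from plant import r
import numpy as np, cv2
np.set_printoptions(precision=4,suppress=True)
def proj(name,P):
    c=r.get_calibration(name); p=np.array(c["rotation"]).T@(np.array(P)-np.array(c["eye"]))
    p=np.array([p[0],-p[1],-p[2]]); u=np.array(c["intrinsics"])@p; return u[:2]/u[2]
def ray(name,uv):
    c=r.get_calibration(name); d=np.linalg.inv(np.array(c["intrinsics"]))@np.array([uv[0],uv[1],1.])
    d=np.array(c["rotation"])@np.array([d[0],-d[1],-d[2]]); return np.array(c["eye"]),d/np.linalg.norm(d)
def tri(uvs):
    A=np.zeros((3,3));b=np.zeros(3)
    for n,uv in uvs.items():
        e,d=ray(n,uv);M=np.eye(3)-np.outer(d,d);A+=M;b+=M@e
    return np.linalg.solve(A,b)
E
python3 - <<'E'
from h import *
for n in ["scene","top"]:
    im=r.snapshot(n); cv2.imwrite(f"pics/{n}0.png",im)
    c=r.get_calibration(n); print(n,c)
    for t in ["chest","barrel","ball","keeper","tip_box","centrifuge","wash_bottle"]:
        L=r.look_for(n,t); print(t,[(np.array(d["point"]),round(d["confidence"],2),proj(n,d["point"]).round()) for d in L[:2]])
print(r.get_state())
E
```

```text
pics
scene {'intrinsics': array([[392.1985,   0.    , 317.0357],
       [  0.    , 392.1985, 199.2195],
       [  0.    ,   0.    ,   1.    ]]), 'eye': array([1.2113, 0.0103, 0.9708]), 'rotation': array([0.2362, 0.2106, 0.6349, 0.7048])}Traceback (most recent call last):
  File "<stdin>", line 6, in <module>
  File "h.py", line 5, in proj
    c=r.get_calibration(name); p=np.array(c["rotation"]).T@(np.array(P)-np.array(c["eye"]))
                                 ~~~~~~~~~~~~~~~~~~~~~~~~~^^~~~~~~~~~~~~~~~~~~~~~~~~~~~~~~~
ValueError: matmul: Input operand 1 has a mismatch in its core dimension 0, with gufunc signature (n?,k),(k,m?)->(n?,m?) (size 3 is different from 4)
```

```bash
sed -i 's/np.array(c\["rotation"\])/Rm(c["rotation"])/' h.py; cat >> h.py <<'E'
from scipy.spatial.transform import Rotation as R
def Rm(q): return R.from_quat(q).as_matrix()
E
python3 - <<'E'
from h import *
for n in ["scene","top"]:
    im=r.snapshot(n); cv2.imwrite(f"pics/{n}0.png",im)
    c=r.get_calibration(n); print(n,c["eye"])
    for t in ["chest","barrel","ball","keeper","tip_box","centrifuge","wash_bottle"]:
        L=r.look_for(n,t); print(t,[(np.array(d["point"]),round(d["confidence"],2),proj(n,d["point"]).round()) for d in L[:2]])
    for t in ["ball"]:
        for d in r.silhouettes(n,t)[:2]:
            ys,xs=np.nonzero(d["pixels"]); print("sil",t,d["confidence"],len(xs),xs.mean(),ys.mean(),xs.min(),xs.max(),ys.min(),ys.max())
s=r.get_state()
for k in s: print(k,np.array(s[k]))
E
```

```text
scene [1.2113 0.0103 0.9708]
chest [(array([0.685 , 0.129 , 0.1419]), 0.69, array([341., 227.]))]
barrel [(array([0.6819, 0.1275, 0.1426]), 0.67, array([340., 226.]))]
ball [(array([0.527 , 0.0271, 0.1666]), 0.4, array([296., 176.]))]
keeper [(array([0.6709, 0.1964, 0.1537]), 0.87, array([367., 217.]))]
tip_box [(array([ 0.4772, -0.1025,  0.0622]), 0.94, array([252., 189.]))]
centrifuge [(array([0.7309, 0.3948, 0.0838]), 0.82, array([443., 245.]))]
wash_bottle [(array([ 0.6354, -0.1062,  0.1066]), 0.75, array([249., 226.]))]
sil ball 0.64 70 295.98571428571427 176.02857142857144 293 300 171 184
top [0.4326 0.0697 1.4335]
chest [(array([0.6279, 0.1307, 0.1485]), 0.79, array([291., 169.])), (array([ 0.4563, -0.1069,  0.0616]), 0.45, array([376., 237.]))]
barrel [(array([0.6268, 0.1282, 0.1474]), 0.72, array([292., 169.]))]
ball []
keeper [(array([0.6469, 0.1986, 0.1534]), 0.71, array([265., 161.])), (array([0.5587, 0.0338, 0.1601]), 0.45, array([327., 196.]))]
tip_box [(array([ 0.4599, -0.1107,  0.0631]), 0.64, array([378., 236.]))]
centrifuge [(array([0.697 , 0.4022, 0.0847]), 0.71, array([195., 145.])), (array([ 0.4572, -0.1058,  0.0628]), 0.71, array([376., 237.]))]
wash_bottle []
sil ball 0.65 21 329.0 211.0 327 331 209 213
clock 1.0
q [ 1.3418  0.6891 -0.1946  1.5653  0.1573  0.9025 -0.2151]
qd [ 0.0003  0.0005 -0.0019 -0.0007 -0.0005  0.0012  0.0014]
joint_torque [ -0.0004 -52.7507  -1.2672 -15.3747  -0.0519  -0.0008   0.    ]
tool_pos [ 0.1624 -0.6035  0.3028]
eef_rot [0.9914 0.131  0.     0.    ]
contact_force [0.6145 0.5937 0.4777]
moment [-0.0168  0.0826  0.008 ]
finger_force 0.0
opening 0.9966925755210425
```

View pics/scene0.png

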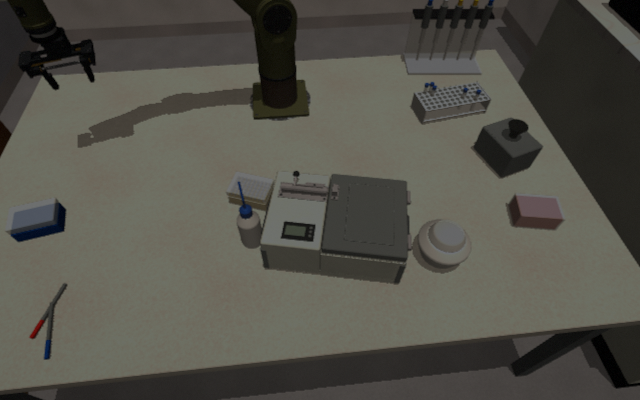

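View pics/top0.png

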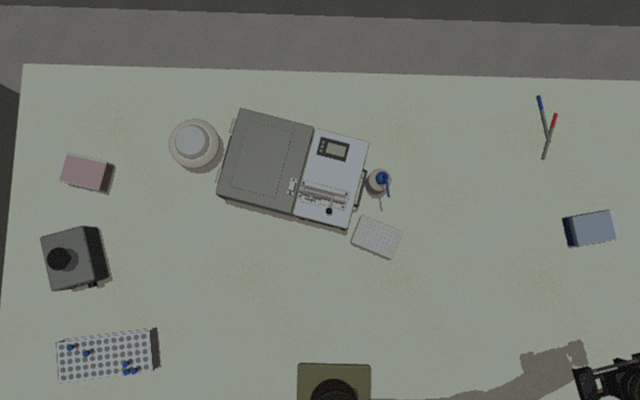

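The scene view shows the chest at about (335,225) with the ball at (296,175). In the top view the ball is at about (329,211), with the barrel just above it. I'll zoom in and fit the pose.

```bash
python3 - <<'E'
from h import *
a=cv2.imread("pics/scene0.png")[160:250,255:355]; b=cv2.imread("pics/top0.png")[165:240,280:380]
a=cv2.resize(a,None,fx=8,fy=6.6667*1.0 if 0 else 8,interpolation=cv2.INTER_CUBIC)
b=cv2.resize(b,None,fx=8,fy=8,interpolation=cv2.INTER_CUBIC)
a=cv2.convertScaleAbs(a[:560],alpha=1.3,beta=20);b=cv2.convertScaleAbs(b,alpha=1.2,beta=10)
cv2.imwrite("pics/a1.png",a);cv2.imwrite("pics/b1.png",b)
print(tri({"scene":(295.99,176.03),"top":(329,211)}))
E
```

```text
[0.5195 0.0284 0.1567]
```

View pics/a1.png

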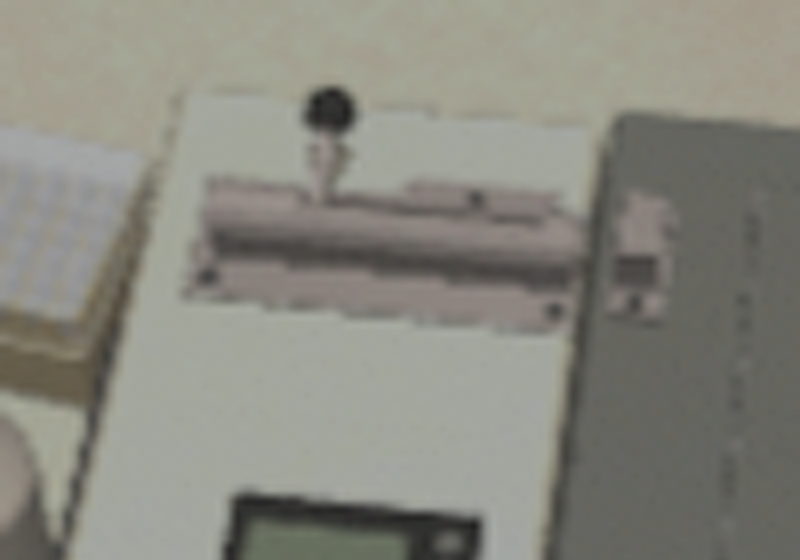

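View pics/b1.png

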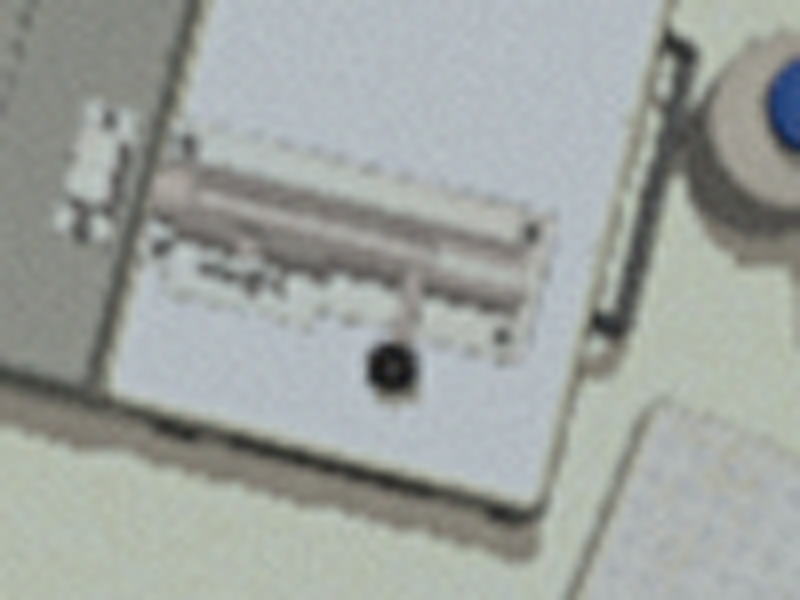

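```bash
python3 - <<'E'
from h import *
from scipy.optimize import least_squares
s=lambda u,v:((u+.5)/8-.5+255,(v+.5)/8-.5+160)
t=lambda u,v:((u+.5)/8-.5+280,(v+.5)/8-.5+165)
print("ball tri",tri({"scene":s(330,110),"top":t(392,367)}))
obs=[("scene","A",s(185,92)),("top","A",t(540,500)),("top","B",t(105,388)),("scene","B",s(605,122)),
("scene","ball",s(330,110)),("top","ball",t(392,367)),("scene","k",s(640,265)),("top","k",t(97,175))]
def pts(p):
    x,y,a,yn=p; c={"A":(-.12,-.18,.14),"B":(-.12,-.03,.14),"ball":(-.0894,yn,.163),"k":(-.05,yn+.109,.152)}
    return {k:R.from_euler('z',a).apply(v)+[x,y,0] for k,v in c.items()}
f=lambda p:np.concatenate([proj(n,pts(p)[k])-uv for n,k,uv in obs])
o=least_squares(f,[.64,.13,-.25,-.12]); print(o.x,np.degrees(o.x[2])); print(f(o.x).reshape(-1,2)); print(pts(o.x))
E
```

```text
ball tri [0.52   0.0291 0.1686]
[ 0.6344  0.1284 -0.2156 -0.1219] -12.35021732654272
[[-0.3914 -0.8495]
 [ 0.4954  0.4884]
 [-0.8461  0.7146]
 [ 0.4046 -0.0063]
 [ 0.1258  1.6169]
 [ 0.4658 -0.1798]
 [ 0.237  -0.2334]
 [ 0.1882 -0.5463]]
{'A': array([ 0.4787, -0.0217,  0.14  ]), 'B': array([0.5107, 0.1248, 0.14  ]), 'ball': array([0.521 , 0.0285, 0.163 ]), 'k': array([0.5828, 0.1265, 0.152 ])}
```

Emit:
play_rows --translation '[[0, 0, 0], [0, 0, 0], [0, 0, 0], [0.0134, -0.0434, 0], [0.0134, -0.0434, 0], [0.0134, -0.0434, 0], [0.0134, -0.0434, 0], [0.0134, -0.0434, 0], [0.0134, -0.0434, 0], [0.0134, -0.0434, 0], [0.0134, -0.0434, 0], [0.0134, -0.0434, 0], [0.0134, -0.0434, 0], [0.0134, -0.0434, 0], [0.0134, -0.0434, 0], [0.0134, -0.0434, 0], [0.0134, -0.0434, 0], [0.0134, -0.0434, 0], [0.0134, -0.0434, 0], [0, 0, 0]]' --delta_rot '[[0, 0, 9.13], [0, 0, 9.13], [0, 0, 9.13], [0, 0, 0], [0, 0, 0], [0, 0, 0], [0, 0, 0], [0, 0, 0], [0, 0, 0], [0, 0, 0], [0, 0, 0], [0, 0, 0], [0, 0, 0], [0, 0, 0], [0, 0, 0], [0, 0, 0], [0, 0, 0], [0, 0, 0], [0, 0, 0], [0, 0, 0]]' --grip '[0.2, 0.2, 0.2, 0.2, 0.2, 0.2, 0.2, 0.2, 0.2, 0.2, 0.2, 0.2, 0.2, 0.2, 0.2, 0.2, 0.2, 0.2, 0.2, 0.2]' --squeeze 5

```text
clock: 3.5
tool_pos: [0.5217, 0.0334, 0.3027]
eef_rot: [0.995, -0.104, 0.001, -0.001]
contact_force: [-0.1, -0.6, -0.6]
opening: 0.6
finger_force: 0.0
```

```bash
cat >> h.py <<'E'
YAW=np.radians(-12.35); BALL0=np.array([.521,.0285,.164])
def st():
    s=r.get_state(); M=Rm(s["eef_rot"]); g=np.array(s["tool_pos"])+.045*M[:,2]
    C=R.from_euler('z',YAW).as_matrix()
    ax=BALL0+C@[.0394,0,-.007]
    print("t",s["clock"],"q",np.array(s["q"]),"op",round(s["opening"]*88,1),"ff",round(s["finger_force"],2))
    print(" grasp world",g,"rel axis (chest mm)",(C.T@(g-ax)*1000).round(1)," F chest",C.T@np.array(s["contact_force"]))
    print(" tool->pitch",np.degrees(np.arctan2((C.T@M[:,2])[0],-M[2,2])).round(2),"tool y in chest",(C.T@M[:,1]).round(3))
    d=M.T@(BALL0-g); print(" to BALL0 in tool mm",(d*1000).round(1))
    return s
E
python3 -c "
from h import *
st()"
```

```text
t 3.5 q [-0.1709  0.5531  0.0314  1.8811 -0.0288  0.7053 -1.9013] op 52.8 ff 0.0
 grasp world [0.5218 0.0335 0.2577] rel axis (chest mm) [-39.7   5.1 100.7]  F chest [ 0.0496 -0.5759 -0.5953]
 tool->pitch 0.09 tool y in chest [ 0.007 -1.    -0.003]
 to BALL0 in tool mm [ 0.1  5.4 93.7]
```

Emit:
play_rows --translation '[[0, 0, 0], [0, 0, 0], [-0.0044, 0.0007, 0.0109], [-0.0044, 0.0007, 0.0109], [-0.0044, 0.0007, 0.0109], [-0.0044, 0.0007, 0.0109], [-0.0044, 0.0007, 0.0109], [-0.0044, 0.0007, 0.0109], [-0.0044, 0.0007, 0.0109], [-0.0044, 0.0006, 0.0109], [0, 0, 0]]' --delta_rot '[[0, 7.5, 0], [0, 7.5, 0], [0, 0, 0], [0, 0, 0], [0, 0, 0], [0, 0, 0], [0, 0, 0], [0, 0, 0], [0, 0, 0], [0, 0, 0], [0, 0, -0.4]]' --grip '[-0.18, -0.18, -0.18, -0.18, -0.18, -0.18, -0.18, -0.18, -0.18, -0.18, -0.18]'

```text
clock: 4.88
tool_pos: [0.5083, 0.0262, 0.2095]
eef_rot: [0.986, -0.103, 0.128, 0.015]
contact_force: [-0.2, -0.2, 1.0]
opening: 0.409
finger_force: 0.0
```

```bash
python3 - <<'E'
from h import *
st()
P=[]
for n,(u,v,w,h) in {"scene":(246,130,100,75),"top":(280,165,100,75)}.items():
    im=r.snapshot(n)[v:v+h,u:u+w]; P.append(cv2.convertScaleAbs(cv2.resize(im,None,fx=5.3,fy=4,interpolation=cv2.INTER_CUBIC) if 0 else cv2.resize(im,(400,300),interpolation=cv2.INTER_CUBIC),alpha=1.4,beta=15))
cv2.imwrite("pics/c1.png",np.hstack(P))
E
```

```text
t 4.875 q [-0.2929  0.6657  0.1551  2.2005  0.1088  0.0428 -2.0685] op 36.0 ff 0.0
 grasp world [0.5195 0.0237 0.166 ] rel axis (chest mm) [-39.8  -5.    9. ]  F chest [-0.1634 -0.2349  1.0229]
 tool->pitch 14.82 tool y in chest [ 0.008 -1.     0.003]
 to BALL0 in tool mm [-0.1 -5.   2.1]
```

View pics/c1.png

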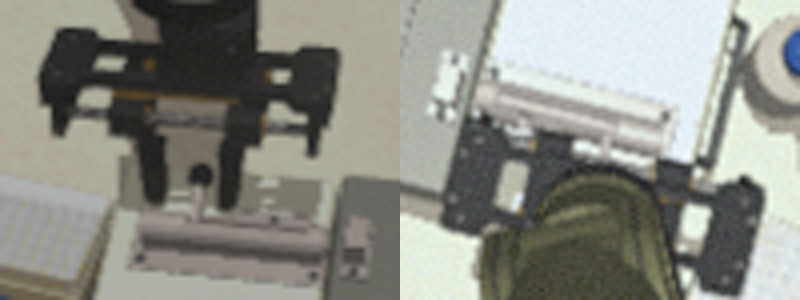

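Emit:
play_rows --translation '[[0.0058, -0.0025, 0], [0.0058, -0.0025, 0], [0, 0, 0], [0, 0, 0]]' --delta_rot '[[0, -7.5, 0], [0, -7.5, 0], [0, 0, 0], [0, 0, 0]]' --grip '[-0.18, -0.18, -0.18, -0.18]'

```text
clock: 5.48
tool_pos: [0.52, 0.0286, 0.2125]
eef_rot: [0.995, -0.104, -0.0, 0.001]
contact_force: [-0.0, 0.0, 0.6]
opening: 0.412
finger_force: 0.0
```

```bash
python3 -c "
from h import *
st()"
```

```text
t 5.475 q [-0.1083  0.6921 -0.0595  1.9669  0.0864  0.4865 -2.0101] op 36.3 ff 0.0
 grasp world [0.5199 0.0285 0.1675] rel axis (chest mm) [-40.5  -0.2  10.5]  F chest [-0.0184  0.0296  0.6073]
 tool->pitch -0.03 tool y in chest [ 0.007 -1.     0.003]
 to BALL0 in tool mm [ 1.1 -0.2  3.5]
```

Emit:
play_rows --translation '[[0.001, 0, 0.002], [0, 0, 0], [0, 0, 0], [0, 0, 0], [0, 0, 0], [0, 0, 0], [0, 0, 0]]' --delta_rot '[[0, 0, 0], [0, 0, 0], [0, 0, 0], [0, 0, 0], [0, 0, 0], [0, 0, 0], [0, 0, 0]]' --grip '[-0.4, -0.55, -0.65, -1, -1, -1, -1]' --squeeze 6

```text
clock: 6.35
tool_pos: [0.5213, 0.029, 0.2105]
eef_rot: [0.995, -0.104, -0.002, 0.001]
contact_force: [-2.7, 3.2, 0.6]
opening: 0.191
finger_force: 5.9
```

```bash
python3 -c "
from h import *
st()"
```

```text
t 6.35 q [-0.1069  0.6972 -0.0614  1.9627  0.0862  0.4876 -2.0092] op 16.8 ff 5.88
 grasp world [0.5212 0.029  0.1655] rel axis (chest mm) [-39.3   0.5   8.5]  F chest [-3.3014  2.5798  0.6349]
 tool->pitch -0.16 tool y in chest [ 0.007 -1.     0.002]
 to BALL0 in tool mm [-0.1  0.5  1.5]
```

```bash
cat >> h.py <<'E'
def arc(f0,f1,p0,p1,n):
    f=np.radians(np.linspace(f0,f1,n+1));p=np.radians(np.linspace(p0,p1,n+1))
    T=np.c_[-40*np.cos(f),40*np.sin(f)]-45*np.c_[np.sin(p),-np.cos(p)]
    for i in range(n):
        d=T[i+1]-T[i];c,s=np.cos(p[i]),np.sin(p[i]); print([round((d[0]*c+d[1]*s)/1000,4),0,round((d[0]*s-d[1]*c)/1000,4)],end=", ")
    print("rot",np.degrees(p[1]-p[0]))
E
python3 -c "
from h import *
arc(10,85,0,-52.5,15)"
```

```text
[np.float64(0.0035), 0, np.float64(-0.0033)], [np.float64(0.0036), 0, np.float64(-0.0033)], [np.float64(0.0037), 0, np.float64(-0.0033)], [np.float64(0.0038), 0, np.float64(-0.0033)], [np.float64(0.0039), 0, np.float64(-0.0032)], [np.float64(0.0039), 0, np.float64(-0.0032)], [np.float64(0.004), 0, np.float64(-0.0032)], [np.float64(0.0041), 0, np.float64(-0.0031)], [np.float64(0.0042), 0, np.float64(-0.0031)], [np.float64(0.0043), 0, np.float64(-0.0031)], [np.float64(0.0044), 0, np.float64(-0.003)], [np.float64(0.0044), 0, np.float64(-0.003)], [np.float64(0.0045), 0, np.float64(-0.0029)], [np.float64(0.0046), 0, np.float64(-0.0029)], [np.float64(0.0047), 0, np.float64(-0.0028)], rot -3.5
```

Emit:
play_rows --translation '[[0.0035, 0, -0.0033], [0.0036, 0, -0.0033], [0.0037, 0, -0.0033], [0.0038, 0, -0.0033], [0.0039, 0, -0.0032], [0, 0, 0]]' --delta_rot '[[0, -3.5, 0], [0, -3.5, 0], [0, -3.5, 0], [0, -3.5, 0], [0, -3.5, 0], [0, 0, 0]]' --grip '[-1, -1, -1, -1, -1, -1]'

```text
clock: 7.1
tool_pos: [0.5426, 0.0241, 0.2242]
eef_rot: [0.983, -0.104, -0.152, -0.015]
contact_force: [1.3, 1.7, -0.2]
opening: 0.189
finger_force: 5.9
```

```bash
python3 -c "
from h import *
st()"
```

```text
t 7.1 q [-0.0081  0.7943 -0.1429  1.6638  0.0059  0.9791 -1.9085] op 16.7 ff 5.86
 grasp world [0.5294 0.0268 0.1813] rel axis (chest mm) [-30.9   0.2  24.3]  F chest [ 0.8832  1.922  -0.1805]
 tool->pitch -17.51 tool y in chest [ 0.006 -1.     0.002]
 to BALL0 in tool mm [-2.9  0.1 19.1]
```

Emit:
play_rows --translation '[[0.0039, 0, -0.0032], [0.004, 0, -0.0032], [0.0041, 0, -0.0031], [0.0042, 0, -0.0031], [0.0043, 0, -0.0031], [0.0044, 0, -0.003], [0.0044, 0, -0.003], [0.0045, 0, -0.0029], [0.0046, 0, -0.0029], [0.0047, 0, -0.0028], [0, 0, 0]]' --delta_rot '[[0, -3.5, 0], [0, -3.5, 0], [0, -3.5, 0], [0, -3.5, 0], [0, -3.5, 0], [0, -3.5, 0], [0, -3.5, 0], [0, -3.5, 0], [0, -3.5, 0], [0, -3.5, 0], [0, 0, 0]]' --grip '[-1, -1, -1, -1, -1, -1, -1, -1, -1, -1, -1]'

```text
clock: 8.48
tool_pos: [0.5921, 0.0131, 0.2236]
eef_rot: [0.892, -0.095, -0.44, -0.044]
contact_force: [-0.4, 1.0, -8.0]
opening: 0.185
finger_force: 6.5
```

```bash
python3 - <<'E'
from h import *
st()
P=[]
for n,(u,v,w,h) in {"scene":(246,130,100,75),"top":(280,165,100,75)}.items():
    im=r.snapshot(n)[v:v+h,u:u+w]; P.append(cv2.convertScaleAbs(cv2.resize(im,(400,300),interpolation=cv2.INTER_CUBIC),alpha=1.4,beta=15))
cv2.imwrite("pics/c2.png",np.hstack(P))
E
```

```text
t 8.475 q [ 0.039   1.1436 -0.1603  1.0342 -0.0974  1.8543 -1.8629] op 16.2 ff 6.46
 grasp world [0.5572 0.0204 0.1962] rel axis (chest mm) [-2.3 -0.2 39.2]  F chest [-0.6034  0.8601 -7.9778]
 tool->pitch -52.49 tool y in chest [ 0.006 -1.     0.005]
 to BALL0 in tool mm [ 3.  -0.6 49. ]
```

View pics/c2.png

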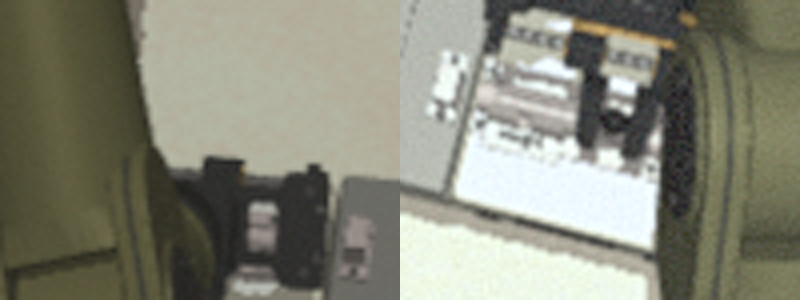

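The scene view is blocked by the arm. In the top view the ball sits between the fingertips at crop (613,122), which is px (333,195).

```bash
python3 - <<'E'
from h import *
C=R.from_euler('z',YAW).as_matrix(); ax=BALL0+C@[.0394,0,-.007]
for f in (50,65,75,85,90): print(f,proj("top",ax+C@[-.04*np.cos(np.radians(f)),0,.04*np.sin(np.radians(f))]))
s=r.get_state(); print(proj("top",np.array(s["tool_pos"])+.045*Rm(s["eef_rot"])[:,2]))
for n in["top"]:
  r.snapshot(n)
  for d in r.look_for(n,"ball"): print(d, proj(n,d["point"]))
st()
E
```

```text
50 [330.6323 204.3257]
65 [331.5418 200.7611]
75 [332.194  198.1581]
85 [332.8579 195.4731]
90 [333.1874 194.1278]
[333.0328 195.0519]
t 8.675 q [ 0.0389  1.141  -0.1608  1.0355 -0.0973  1.8546 -1.8627] op 17.0 ff 6.36
 grasp world [0.557  0.0205 0.1977] rel axis (chest mm) [-2.5 -0.1 40.7]  F chest [-1.0849 -0.8424 -9.4243]
 tool->pitch -52.44 tool y in chest [ 0.007 -1.     0.004]
 to BALL0 in tool mm [ 4.2 -0.5 49.8]
```

Emit:
play_rows --translation '[[0.0016, 0, 0.0012], [0, -0.001, 0], [0, -0.004, 0], [0, -0.004, 0], [0, -0.004, 0], [0, -0.004, 0], [0, -0.004, 0], [0, 0, 0]]' --delta_rot '[[0, 0, 0], [0, 0, 0], [0, 0, 0], [0, 0, 0], [0, 0, 0], [0, 0, 0], [0, 0, 0], [0, 0, 0]]' --grip '[-1, -1, -1, -1, -1, -1, -1, -1]'

```text
clock: 9.68
tool_pos: [0.5963, 0.035, 0.2245]
eef_rot: [0.891, -0.093, -0.441, -0.045]
contact_force: [0.2, -2.5, 6.3]
opening: 0.187
finger_force: 5.7
```

```bash
python3 -c "
from h import *
st()"
```

```text
t 9.675 q [ 0.0133  1.1502 -0.1664  1.0147 -0.117   1.8631 -1.8875] op 16.5 ff 5.68
 grasp world [0.5612 0.0423 0.1972] rel axis (chest mm) [-3.  22.1 40.2]  F chest [ 0.7197 -2.389   6.2839]
 tool->pitch -52.65 tool y in chest [ 0.008 -1.     0.002]
 to BALL0 in tool mm [ 4.3 21.8 49.2]
```

Emit:
play_rows --translation '[[-0.0006, 0, -0.0005], [0, -0.003, 0], [0, -0.004, 0], [0, -0.004, 0], [0, -0.004, 0], [0, -0.002, 0], [0, 0, 0], [0, 0, 0]]' --delta_rot '[[0, 0, 0], [0, 0, 0], [0, 0, 0], [0, 0, 0], [0, 0, 0], [0, 0, 0], [0, 0, 0], [0, 0, 0]]' --grip '[-1, -1, -1, -1, -1, -1, -1, -1]'

```text
clock: 10.68
tool_pos: [0.5999, 0.0505, 0.2247]
eef_rot: [0.892, -0.094, -0.441, -0.045]
contact_force: [-1.2, -4.8, 3.9]
opening: 0.188
finger_force: 5.7
```

```bash
python3 - <<'E'
from h import *
st()
P=[]
for n,(u,v,w,h) in {"scene":(246,130,100,75),"top":(280,165,100,75)}.items():
    im=r.snapshot(n)[v:v+h,u:u+w]; P.append(cv2.convertScaleAbs(cv2.resize(im,(400,300),interpolation=cv2.INTER_CUBIC),alpha=1.4,beta=15))
cv2.imwrite("pics/c3.png",np.hstack(P))
E
```

```text
t 10.675 q [-0.0062  1.156  -0.1684  0.9974 -0.1303  1.869  -1.9083] op 16.6 ff 5.75
 grasp world [0.5649 0.0578 0.1973] rel axis (chest mm) [-2.8 38.  40.3]  F chest [-0.1304 -4.9676  3.853 ]
 tool->pitch -52.61 tool y in chest [ 0.007 -1.     0.004]
 to BALL0 in tool mm [ 4.2 37.6 49.6]
```

View pics/c3.png

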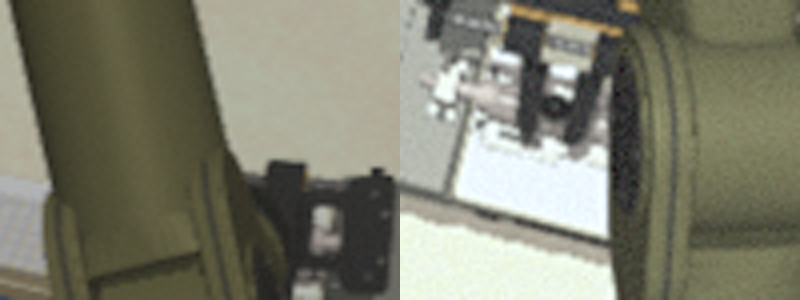

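```bash
python3 -c "
from h import *
arc(85,73,-52.5,-44.1,6);arc(73,10,-44.1,0,18)" | sed 's/np.float64//g'
```

```text
[(-0.0018), 0, (0.0012)], [(-0.0018), 0, (0.0012)], [(-0.0018), 0, (0.0012)], [(-0.0018), 0, (0.0012)], [(-0.0018), 0, (0.0012)], [(-0.0018), 0, (0.0012)], rot 1.400000000000002
[(-0.003), 0, (0.0022)], [(-0.003), 0, (0.0022)], [(-0.003), 0, (0.0023)], [(-0.0029), 0, (0.0023)], [(-0.0029), 0, (0.0023)], [(-0.0028), 0, (0.0023)], [(-0.0028), 0, (0.0023)], [(-0.0028), 0, (0.0023)], [(-0.0027), 0, (0.0024)], [(-0.0027), 0, (0.0024)], [(-0.0026), 0, (0.0024)], [(-0.0026), 0, (0.0024)], [(-0.0025), 0, (0.0024)], [(-0.0025), 0, (0.0024)], [(-0.0025), 0, (0.0024)], [(-0.0024), 0, (0.0024)], [(-0.0024), 0, (0.0024)], [(-0.0023), 0, (0.0025)], rot 2.450000000000007
```

Emit:
play_rows --translation '[[0, -0.001, 0], [-0.0018, 0, 0.0012], [-0.0018, 0, 0.0012], [-0.0018, 0, 0.0012], [-0.0018, 0, 0.0012], [-0.0009, 0, 0.0006], [0, 0, 0]]' --delta_rot '[[0, 0, 0], [0, 1.4, 0], [0, 1.4, 0], [0, 1.4, 0], [0, 1.4, 0], [0, 0.7, 0], [0, 0, 0]]' --grip '[-1, -1, -1, -1, -1, -1, -1]' --squeeze 4

```text
clock: 11.65
tool_pos: [0.5909, 0.0533, 0.2271]
eef_rot: [0.915, -0.096, -0.391, -0.039]
contact_force: [-1.5, -4.4, 2.3]
opening: 0.193
finger_force: 3.8
```

```bash
python3 -c "
from h import *
st()"
```

```text
t 11.65 q [-0.0121  1.0821 -0.1655  1.1175 -0.1089  1.7155 -1.9027] op 16.9 ff 3.78
 grasp world [0.5591 0.0599 0.196 ] rel axis (chest mm) [-8.9 38.9 39. ]  F chest [-0.5203 -4.5865  2.3212]
 tool->pitch -46.25 tool y in chest [ 0.007 -1.     0.004]
 to BALL0 in tool mm [ 2.  38.5 44.5]
```

Emit:
play_rows --translation '[[-0.0009, 0, 0.0006], [-0.0009, 0, 0.0006], [0, 0, 0]]' --delta_rot '[[0, 0.7, 0], [0, 0.7, 0], [0, 0, 0]]' --grip '[-1, -1, -1]'

```text
clock: 12.02
tool_pos: [0.5889, 0.0538, 0.2275]
eef_rot: [0.919, -0.097, -0.38, -0.038]
contact_force: [-0.8, -5.2, 2.1]
opening: 0.193
finger_force: 3.8
```

Emit:
play_rows --translation '[[-0.0009, 0, 0.0006], [-0.0009, 0, 0.0006], [0, 0, 0]]' --delta_rot '[[0, 0.7, 0], [0, 0.7, 0], [0, 0, 0]]' --grip '[-1, -1, -1]'

```text
clock: 12.4
tool_pos: [0.5869, 0.0543, 0.2279]
eef_rot: [0.924, -0.097, -0.368, -0.037]
contact_force: [-0.2, -4.8, 1.3]
opening: 0.189
finger_force: 3.8
```

Emit:
play_rows --translation '[[-0.0009, 0, 0.0006], [-0.0009, 0, 0.0006], [0, 0, 0]]' --delta_rot '[[0, 0.7, 0], [0, 0.7, 0], [0, 0, 0]]' --grip '[-1, -1, -1]'

```text
clock: 12.78
tool_pos: [0.585, 0.0547, 0.2283]
eef_rot: [0.928, -0.098, -0.356, -0.036]
contact_force: [1.2, -5.3, 2.1]
opening: 0.189
finger_force: 3.7
```

```bash
python3 -c "
from h import *
st()"
```

```text
t 12.775 q [-0.0164  1.0347 -0.1634  1.1961 -0.0955  1.6122 -1.9017] op 16.6 ff 3.75
 grasp world [0.5555 0.0608 0.1949] rel axis (chest mm) [-12.6  38.9  37.9]  F chest [ 2.262  -4.9011  2.1267]
 tool->pitch -41.98 tool y in chest [ 0.007 -1.     0.003]
 to BALL0 in tool mm [ 0.6 38.6 41.2]
```

Emit:
play_rows --translation '[[-0.0004, -0.001, 0.0003], [0, 0, 0]]' --delta_rot '[[0, 0.3, 0], [0, 0, 0]]' --grip '[-1, -1]'

```text
clock: 13.02
tool_pos: [0.5846, 0.055, 0.2284]
eef_rot: [0.929, -0.098, -0.354, -0.035]
contact_force: [-0.7, -5.9, 2.4]
opening: 0.194
finger_force: 3.7
```

Emit:
play_rows --translation '[[0, -0.001, 0], [0, 0, 0]]' --delta_rot '[[0, 0, 0], [0, 0, 0]]' --grip '[-1, -1]'

```text
clock: 13.28
tool_pos: [0.5847, 0.0554, 0.2283]
eef_rot: [0.929, -0.098, -0.354, -0.034]
contact_force: [-0.9, -8.6, 2.8]
opening: 0.199
finger_force: 3.7
```

Emit:
play_rows --translation '[[0, -0.001, 0], [0, 0, 0]]' --delta_rot '[[0, 0, 0], [0, 0, 0]]' --grip '[-1, -1]'

```text
clock: 13.52
tool_pos: [0.5849, 0.0563, 0.2283]
eef_rot: [0.929, -0.098, -0.355, -0.034]
contact_force: [0.2, -7.8, 3.6]
opening: 0.216
finger_force: 3.7
```

```bash
python3 -c "
from h import *
st()"
```

```text
t 13.525 q [-0.0199  1.0326 -0.1624  1.1989 -0.095   1.6072 -1.9052] op 19.0 ff 3.68
 grasp world [0.5556 0.0623 0.1947] rel axis (chest mm) [-12.9  40.4  37.7]  F chest [ 1.8636 -7.5871  3.6111]
 tool->pitch -41.73 tool y in chest [ 0.007 -1.     0.006]
 to BALL0 in tool mm [ 0.6 40.1 41. ]
```

Emit:
play_rows --translation '[[0, 0, 0], [0, 0, 0], [0, 0, 0]]' --delta_rot '[[0, 0, 0], [0, 0, 0], [0, 0, 0]]' --grip '[-1, -1, -1]' --squeeze 12

```text
clock: 13.9
tool_pos: [0.5851, 0.0573, 0.2284]
eef_rot: [0.929, -0.098, -0.354, -0.035]
contact_force: [0.9, -5.4, 2.2]
opening: 0.184
finger_force: 11.5
```

Emit:
play_rows --translation '[[0, -0.001, 0], [0, 0, 0]]' --delta_rot '[[0, 0, 0], [0, 0, 0]]' --grip '[-1, -1]'

```text
clock: 14.15
tool_pos: [0.5852, 0.0576, 0.2284]
eef_rot: [0.929, -0.098, -0.354, -0.035]
contact_force: [0.3, -8.1, 3.0]
opening: 0.184
finger_force: 11.5
```

```bash
python3 -c "
from h import *
st()"
```

```text
t 14.15 q [-0.0213  1.033  -0.1628  1.1977 -0.096   1.6074 -1.9064] op 16.1 ff 11.53
 grasp world [0.5559 0.0636 0.1948] rel axis (chest mm) [-12.8  41.7  37.8]  F chest [ 2.0575 -7.8681  3.0054]
 tool->pitch -41.72 tool y in chest [ 0.007 -1.     0.006]
 to BALL0 in tool mm [ 0.6 41.4 41. ]
```

Emit:
play_rows --translation '[[0, -0.001, 0], [0, 0, 0]]' --delta_rot '[[0, 0, 0], [0, 0, 0]]' --grip '[-1, -1]'

```text
clock: 14.4
tool_pos: [0.5854, 0.0583, 0.2284]
eef_rot: [0.929, -0.099, -0.354, -0.034]
contact_force: [-0.4, -7.9, 3.0]
opening: 0.184
finger_force: 11.5
```

Emit:
play_rows --translation '[[-0.0002, -0.001, 0.0001], [0, 0, 0]]' --delta_rot '[[0, 0.2, 0], [0, 0, 0]]' --grip '[-1, -1]'

```text
clock: 14.65
tool_pos: [0.5854, 0.0593, 0.2285]
eef_rot: [0.93, -0.099, -0.353, -0.034]
contact_force: [-0.1, -7.5, 2.4]
opening: 0.184
finger_force: 11.5
```

Emit:
play_rows --translation '[[0, -0.001, 0], [0, 0, 0]]' --delta_rot '[[0, 0, 0], [0, 0, 0]]' --grip '[-1, -1]'

```text
clock: 14.9
tool_pos: [0.5856, 0.0602, 0.2285]
eef_rot: [0.93, -0.099, -0.353, -0.034]
contact_force: [0.3, -8.9, 4.0]
opening: 0.184
finger_force: 11.5
```

```bash
python3 -c "
from h import *
st()"
```

```text
t 14.9 q [-0.025   1.0319 -0.163   1.1981 -0.097   1.604  -1.9099] op 16.2 ff 11.52
 grasp world [0.5564 0.0662 0.1948] rel axis (chest mm) [-12.9  44.4  37.8]  F chest [ 2.2297 -8.6238  4.0447]
 tool->pitch -41.52 tool y in chest [ 0.007 -1.     0.006]
 to BALL0 in tool mm [ 0.5 44.  41. ]
```

Emit:
play_rows --translation '[[-0.0005, -0.001, 0.0003], [0, 0, 0]]' --delta_rot '[[0, 0.4, 0], [0, 0, 0]]' --grip '[-1, -1]'

```text
clock: 15.15
tool_pos: [0.5853, 0.0613, 0.2286]
eef_rot: [0.931, -0.099, -0.349, -0.034]
contact_force: [-0.0, -7.4, 3.1]
opening: 0.183
finger_force: 11.5
```

Emit:
play_rows --translation '[[0, -0.001, 0], [0, 0, 0]]' --delta_rot '[[0, 0, 0], [0, 0, 0]]' --grip '[-1, -1]'

```text
clock: 15.4
tool_pos: [0.5855, 0.0622, 0.2286]
eef_rot: [0.931, -0.099, -0.35, -0.034]
contact_force: [-0.2, -8.3, 3.4]
opening: 0.178
finger_force: 11.5
```

Emit:
play_rows --translation '[[0, -0.001, 0], [0, 0, 0]]' --delta_rot '[[0, 0, 0], [0, 0, 0]]' --grip '[-1, -1]'

```text
clock: 15.65
tool_pos: [0.5857, 0.0632, 0.2285]
eef_rot: [0.931, -0.099, -0.35, -0.034]
contact_force: [0.5, -9.3, 2.9]
opening: 0.184
finger_force: 11.5
```

```bash
python3 -c "
from h import *
st()"
```

```text
t 15.65 q [-0.0292  1.0287 -0.1632  1.2023 -0.0977  1.5954 -1.9134] op 16.2 ff 11.5
 grasp world [0.5567 0.0692 0.1946] rel axis (chest mm) [-13.2  47.4  37.6]  F chest [ 2.4406 -8.9974  2.9013]
 tool->pitch -41.11 tool y in chest [ 0.007 -1.     0.006]
 to BALL0 in tool mm [ 0.4 47.  40.7]
```

Emit:
play_rows --translation '[[-0.0003, -0.001, 0.0002], [0, 0, 0]]' --delta_rot '[[0, 0.3, 0], [0, 0, 0]]' --grip '[-1, -1]'

```text
clock: 15.9
tool_pos: [0.5856, 0.0644, 0.2287]
eef_rot: [0.932, -0.099, -0.347, -0.034]
contact_force: [0.1, -8.5, 3.1]
opening: 0.183
finger_force: 11.5
```

Emit:
play_rows --translation '[[0, -0.001, 0], [0, 0, 0]]' --delta_rot '[[0, 0, 0], [0, 0, 0]]' --grip '[-1, -1]'

```text
clock: 16.15
tool_pos: [0.5858, 0.0653, 0.2286]
eef_rot: [0.932, -0.099, -0.347, -0.034]
contact_force: [0.7, -8.1, 3.6]
opening: 0.186
finger_force: 11.5
```

Emit:
play_rows --translation '[[0, -0.001, 0], [0, 0, 0]]' --delta_rot '[[0, 0, 0], [0, 0, 0]]' --grip '[-1, -1]'

```text
clock: 16.4
tool_pos: [0.5859, 0.0662, 0.2286]
eef_rot: [0.932, -0.099, -0.347, -0.033]
contact_force: [-1.0, -9.0, 2.7]
opening: 0.185
finger_force: 11.5
```

```bash
python3 -c "
from h import *
st()"
```

```text
t 16.4 q [-0.0333  1.0266 -0.1635  1.2044 -0.0986  1.5895 -1.917 ] op 16.3 ff 11.5
 grasp world [0.5571 0.0721 0.1946] rel axis (chest mm) [-13.4  50.3  37.6]  F chest [ 0.9594 -9.0238  2.7467]
 tool->pitch -40.82 tool y in chest [ 0.006 -1.     0.006]
 to BALL0 in tool mm [ 0.3 49.9 40.6]
```

Emit:
play_rows --translation '[[-0.0009, 0, 0.0006], [0, 0, 0]]' --delta_rot '[[0, 0.7, 0], [0, 0, 0]]' --grip '[-1, -1]'

```text
clock: 16.65
tool_pos: [0.5849, 0.0666, 0.2288]
eef_rot: [0.934, -0.099, -0.341, -0.033]
contact_force: [0.1, -8.3, 3.4]
opening: 0.181
finger_force: 11.5
```

```bash
python3 -c "
from h import *
st()"
```

```text
t 16.65 q [-0.0344  1.0187 -0.1632  1.2177 -0.0965  1.5718 -1.9171] op 15.9 ff 11.51
 grasp world [0.5565 0.0724 0.1944] rel axis (chest mm) [-14.1  50.5  37.4]  F chest [ 1.8495 -8.0478  3.44  ]
 tool->pitch -40.09 tool y in chest [ 0.007 -1.     0.006]
 to BALL0 in tool mm [ 0.1 50.1 40. ]
```

Emit:
play_rows --translation '[[-0.0009, 0, 0.0006], [0, 0, 0]]' --delta_rot '[[0, 0.7, 0], [0, 0, 0]]' --grip '[-1, -1]'

```text
clock: 16.9
tool_pos: [0.584, 0.0668, 0.229]
eef_rot: [0.936, -0.099, -0.335, -0.032]
contact_force: [-0.6, -8.6, 4.0]
opening: 0.181
finger_force: 11.5
```

```bash
python3 -c "
from h import *
st()"
```

```text
t 16.9 q [-0.0354  1.011  -0.1627  1.2306 -0.0944  1.5544 -1.9174] op 15.9 ff 11.48
 grasp world [0.556  0.0725 0.1942] rel axis (chest mm) [-14.6  50.5  37.2]  F chest [ 1.2095 -8.5132  3.9845]
 tool->pitch -39.37 tool y in chest [ 0.006 -1.     0.006]
 to BALL0 in tool mm [-0.1 50.2 39.5]
```

Emit:
play_rows --translation '[[-0.0009, 0, 0.0006], [-0.0009, 0, 0.0006], [0, 0, 0]]' --delta_rot '[[0, 0.7, 0], [0, 0.7, 0], [0, 0, 0]]' --grip '[-1, -1, -1]'

```text
clock: 17.27
tool_pos: [0.5822, 0.0672, 0.2293]
eef_rot: [0.94, -0.1, -0.323, -0.031]
contact_force: [1.1, -7.0, 4.5]
opening: 0.184
finger_force: 11.4
```

```bash
python3 -c "
from h import *
st()"
```

```text
t 17.275 q [-0.0375  0.9958 -0.1616  1.2561 -0.0899  1.5197 -1.9182] op 16.2 ff 11.38
 grasp world [0.5551 0.0727 0.1938] rel axis (chest mm) [-15.6  50.5  36.8]  F chest [ 2.5944 -6.6257  4.4695]
 tool->pitch -37.92 tool y in chest [ 0.006 -1.     0.006]
 to BALL0 in tool mm [-0.5 50.2 38.6]
```

```bash
cat >> h.py <<'E'
def tq():
    s=r.get_state();C=R.from_euler('z',YAW).as_matrix(); ax=BALL0+C@[.0394,0,-.007]
    p=C.T@(np.array(s["tool_pos"])-ax);F=C.T@np.array(s["contact_force"]);M=C.T@np.array(s["moment"])
    print("p",p,"F",F,"M",M,"torque about bolt axis on tool (lifting +)",(M+np.cross(p,F))[1])
E
python3 - <<'E'
from h import *
for i in range(3): tq(); r.snapshot("top")
E
```

```text
p [0.0121 0.0509 0.0723] F [ 2.5944 -6.6257  4.4695] M [-1.1281 -0.5353  0.9211] torque about bolt axis on tool (lifting +) -0.4015762678253002
p [0.0121 0.0509 0.0723] F [ 1.9142 -7.5754  4.0659] M [-1.1811 -0.5253  0.9224] torque about bolt axis on tool (lifting +) -0.4360715518254299
p [0.0121 0.0509 0.0723] F [ 2.1046 -6.7007  3.8199] M [-1.2162 -0.5036  0.9264] torque about bolt axis on tool (lifting +) -0.397529580234809
```

Emit:
play_rows --translation '[[0.0006, -0.001, -0.0004], [0, 0, 0]]' --delta_rot '[[0, -0.7, 0], [0, 0, 0]]' --grip '[-1, -1]'

```text
clock: 17.68
tool_pos: [0.5828, 0.0672, 0.229]
eef_rot: [0.938, -0.1, -0.33, -0.031]
contact_force: [0.0, -10.0, 3.9]
opening: 0.186
finger_force: 11.4
```

Emit:
play_rows --translation '[[0, -0.001, 0], [0, 0, 0]]' --delta_rot '[[0, 0, 0], [0, 0, 0]]' --grip '[-1, -1]'

```text
clock: 17.92
tool_pos: [0.5829, 0.068, 0.229]
eef_rot: [0.938, -0.1, -0.33, -0.031]
contact_force: [-1.4, -9.7, 3.8]
opening: 0.183
finger_force: 11.5
```

```bash
python3 -c "
from h import *
st();tq()"
```

```text
t 17.925 q [-0.0385  1.004  -0.1615  1.2429 -0.0924  1.538  -1.9201] op 16.1 ff 11.46
 grasp world [0.5553 0.0736 0.1939] rel axis (chest mm) [-15.5  51.4  36.9]  F chest [ 0.7454 -9.7365  3.7828]
 tool->pitch -38.7 tool y in chest [ 0.006 -1.     0.008]
 to BALL0 in tool mm [ 0.  51.  38.8]
p [0.0126 0.0518 0.072 ] F [ 0.7454 -9.7365  3.7828] M [-1.4789 -0.4436  1.1781] torque about bolt axis on tool (lifting +) -0.43769366882739613
```

Emit:
play_rows --translation '[[0, -0.001, 0], [0, 0, 0]]' --delta_rot '[[0, 0, 0], [0, 0, 0]]' --grip '[-1, -1]'

```text
clock: 18.18
tool_pos: [0.5832, 0.0696, 0.2289]
eef_rot: [0.938, -0.1, -0.33, -0.032]
contact_force: [0.4, -7.6, 3.0]
opening: 0.181
finger_force: 11.5
```

Emit:
play_rows --translation '[[0, -0.001, 0], [0, 0, 0]]' --delta_rot '[[0, 0, 0], [0, 0, 0]]' --grip '[-1, -1]'

```text
clock: 18.42
tool_pos: [0.5832, 0.0718, 0.2288]
eef_rot: [0.938, -0.099, -0.33, -0.033]
contact_force: [-0.7, -6.1, 2.6]
opening: 0.183
finger_force: 11.7
```

```bash
python3 -c "
from h import *
st();tq()"
```

```text
t 18.425 q [-0.0419  1.0052 -0.1639  1.241  -0.0958  1.5377 -1.9225] op 16.1 ff 11.67
 grasp world [0.5556 0.0775 0.1937] rel axis (chest mm) [-16.1  55.3  36.7]  F chest [ 0.5778 -6.1164  2.5666]
 tool->pitch -38.74 tool y in chest [ 0.007 -1.     0.004]
 to BALL0 in tool mm [ 0.2 55.  38.2]
p [0.0121 0.0556 0.0718] F [ 0.5778 -6.1164  2.5666] M [-0.8945 -0.4985  0.7435] torque about bolt axis on tool (lifting +) -0.4881006851778938
```

Emit:
play_rows --translation '[[-0.0009, 0, 0.0006], [-0.0009, 0, 0.0006], [0, 0, 0]]' --delta_rot '[[0, 0.7, 0], [0, 0.7, 0], [0, 0, 0]]' --grip '[-1, -1, -1]'

```text
clock: 18.8
tool_pos: [0.581, 0.0724, 0.2289]
eef_rot: [0.942, -0.099, -0.318, -0.031]
contact_force: [-1.7, -5.8, 1.1]
opening: 0.183
finger_force: 11.7
```

```bash
python3 -c "
from h import *
st();tq()"
```

```text
t 18.8 q [-0.0443  0.9901 -0.163   1.2674 -0.0914  1.5025 -1.9233] op 16.1 ff 11.72
 grasp world [0.5543 0.0779 0.1931] rel axis (chest mm) [-17.4  55.4  36.1]  F chest [-0.3636 -6.058   1.0921]
 tool->pitch -37.32 tool y in chest [ 0.007 -1.     0.004]
 to BALL0 in tool mm [ 0.  55.2 36.9]
p [0.0099 0.0558 0.0719] F [-0.3636 -6.058   1.0921] M [-0.8768 -0.5754  0.6919] torque about bolt axis on tool (lifting +) -0.6123527880500426
```

Emit:
play_rows --translation '[[-0.0029, 0, 0.0023], [-0.0029, 0, 0.0023], [0, 0, 0]]' --delta_rot '[[0, 2.45, 0], [0, 2.45, 0], [0, 0, 0]]' --grip '[-1, -1, -1]' --squeeze 7

```text
clock: 19.18
tool_pos: [0.5738, 0.0744, 0.2287]
eef_rot: [0.955, -0.1, -0.277, -0.027]
contact_force: [0.1, -5.2, -2.0]
opening: 0.183
finger_force: 7.0
```

```bash
python3 -c "
from h import *
st();tq()"
```

```text
t 19.175 q [-0.0539  0.9399 -0.1591  1.3577 -0.0762  1.3788 -1.9286] op 16.1 ff 6.97
 grasp world [0.5502 0.0792 0.1907] rel axis (chest mm) [-21.7  55.8  33.7]  F chest [ 1.2132 -5.0554 -2.0326]
 tool->pitch -32.37 tool y in chest [ 0.007 -1.     0.003]
 to BALL0 in tool mm [-0.9 55.6 32.3]
p [0.0023 0.0561 0.0717] F [ 1.2132 -5.0554 -2.0326] M [-0.7523 -0.7595  0.4883] torque about bolt axis on tool (lifting +) -0.6677839420969678
```

```bash
python3 -c "
from h import *
arc(57,9,-32.4,0,14)" | sed 's/np.float64//g'
```

```text
[(-0.0027), 0, (0.0022)], [(-0.0027), 0, (0.0023)], [(-0.0027), 0, (0.0023)], [(-0.0026), 0, (0.0023)], [(-0.0026), 0, (0.0023)], [(-0.0025), 0, (0.0023)], [(-0.0025), 0, (0.0023)], [(-0.0024), 0, (0.0023)], [(-0.0024), 0, (0.0024)], [(-0.0023), 0, (0.0024)], [(-0.0023), 0, (0.0024)], [(-0.0023), 0, (0.0024)], [(-0.0022), 0, (0.0024)], [(-0.0022), 0, (0.0024)], rot 2.314285714285713
```

Emit:
play_rows --translation '[[-0.0027, 0, 0.0022], [-0.0027, 0, 0.0023], [-0.0027, 0, 0.0023], [-0.0026, 0, 0.0023], [-0.0026, 0, 0.0023], [-0.0025, 0, 0.0023], [0, 0, 0]]' --delta_rot '[[0, 2.3, 0], [0, 2.3, 0], [0, 2.3, 0], [0, 2.3, 0], [0, 2.3, 0], [0, 2.3, 0], [0, 0, 0]]' --grip '[-1, -1, -1, -1, -1, -1, -1]'

```text
clock: 20.05
tool_pos: [0.5538, 0.0789, 0.2238]
eef_rot: [0.981, -0.103, -0.162, -0.016]
contact_force: [-1.0, -4.5, -1.6]
opening: 0.189
finger_force: 7.0
```

```bash
python3 -c "
from h import *
st();tq()"
```

```text
t 20.05 q [-0.0943  0.819  -0.1393  1.603  -0.0295  1.0255 -1.9659] op 16.6 ff 6.99
 grasp world [0.5397 0.0818 0.1811] rel axis (chest mm) [-32.6  56.1  24.1]  F chest [ 0.0321 -4.5885 -1.62  ]
 tool->pitch -18.68 tool y in chest [ 0.007 -1.     0.003]
 to BALL0 in tool mm [-1.3 56.  18.7]
p [-0.0181  0.0563  0.0668] F [ 0.0321 -4.5885 -1.62  ] M [-0.7103 -0.5016  0.3026] torque about bolt axis on tool (lifting +) -0.5288826050956204
```

Emit:
play_rows --translation '[[-0.0025, 0, 0.0023], [-0.0024, 0, 0.0023], [-0.0024, 0, 0.0024], [-0.0023, 0, 0.0024], [-0.0023, 0, 0.0024], [-0.0023, 0, 0.0024], [0, 0, 0]]' --delta_rot '[[0, 2.3, 0], [0, 2.3, 0], [0, 2.3, 0], [0, 2.3, 0], [0, 2.3, 0], [0, 2.3, 0], [0, 0, 0]]' --grip '[-1, -1, -1, -1, -1, -1, -1]'

```text
clock: 20.92
tool_pos: [0.537, 0.0827, 0.2131]
eef_rot: [0.994, -0.104, -0.043, -0.003]
contact_force: [-0.8, -3.7, -0.6]
opening: 0.184
finger_force: 7.0
```

```bash
python3 -c "
from h import *
st();tq()"
```

```text
t 20.925 q [-0.1712  0.7344 -0.0847  1.8366  0.0357  0.6525 -2.0455] op 16.2 ff 6.99
 grasp world [0.5331 0.0834 0.1683] rel axis (chest mm) [-39.3  56.2  11.3]  F chest [ 0.0625 -3.8076 -0.5546]
 tool->pitch -4.99 tool y in chest [ 0.007 -1.     0.003]
 to BALL0 in tool mm [-0.1 56.2  4.4]
p [-0.0354  0.0563  0.0561] F [ 0.0625 -3.8076 -0.5546] M [-0.7468 -0.0395  0.0895] torque about bolt axis on tool (lifting +) -0.05556096028927638
```

Emit:
play_rows --translation '[[-0.0003, 0, 0.0015], [-0.0002, 0, 0.0013], [0, 0, 0]]' --delta_rot '[[0, 1.5, 0], [0, 1, 0], [0, 0, 0]]' --grip '[-1, -1, -1]'

```text
clock: 21.3
tool_pos: [0.5348, 0.0832, 0.21]
eef_rot: [0.994, -0.104, -0.024, -0.001]
contact_force: [-4.1, -3.1, 1.1]
opening: 0.185
finger_force: 6.9
```

Emit:
play_rows --translation '[[0, 0, 0.0008], [0, 0, 0]]' --delta_rot '[[0, 0, 0], [0, 0, 0]]' --grip '[-1, -1]'

```text
clock: 21.55
tool_pos: [0.5347, 0.0832, 0.2092]
eef_rot: [0.994, -0.104, -0.024, -0.001]
contact_force: [-4.6, -2.6, 2.3]
opening: 0.187
finger_force: 6.8
```

```bash
python3 -c "
from h import *
st();tq()"
```

```text
t 21.55 q [-0.1902  0.728  -0.0684  1.8742  0.0495  0.5861 -2.0638] op 16.5 ff 6.82
 grasp world [0.5325 0.0835 0.1642] rel axis (chest mm) [-39.9  56.2   7.2]  F chest [-3.9226 -3.5358  2.2948]
 tool->pitch -2.77 tool y in chest [ 0.007 -1.     0.003]
 to BALL0 in tool mm [ 0.2 56.2  0.4]
p [-0.0377  0.0564  0.0522] F [-3.9226 -3.5358  2.2948] M [-0.631   0.8601  0.023 ] torque about bolt axis on tool (lifting +) 0.742022616664161
```

Emit:
play_rows --translation '[[0, 0, 0], [0, 0, 0], [0, 0, 0], [0, 0, 0], [0, 0, -0.01], [0, 0, -0.02], [0, 0, -0.02], [0, 0, -0.03], [0, 0, -0.03], [0, 0, -0.03], [-0.03, 0, -0.01], [-0.03, 0, 0], [-0.03, 0, 0], [-0.03, 0, 0], [-0.03, 0, 0], [0, 0, 0], [0, 0, 0]]' --delta_rot '[[0, 0, 0], [0, 0, 0], [0, 0, 0], [0, 0, 0], [0, 0, 0], [0, 0, 0], [0, 0, 0], [0, 0, 0], [0, 0, 0], [0, 0, 0], [0, 0, 0], [0, 0, 0], [0, 0, 0], [0, 0, 0], [0, 0, 0], [0, 0, 0], [0, 0, 0]]' --grip '[-0.5, -0.4, -0.25, -0.25, -0.25, -0.25, -0.25, -0.25, -0.25, -0.25, -0.25, -0.25, -0.25, -0.25, -0.25, -0.25, -0.25]'

```text
clock: 23.68
tool_pos: [0.3973, 0.1127, 0.3665]
eef_rot: [0.994, -0.104, -0.02, -0.001]
contact_force: [0.6, -0.5, 0.6]
opening: 0.375
finger_force: 0.0
```

```bash
python3 - <<'E'
from h import *
st();tq()
P=[]
for n,(u,v,w,h) in {"scene":(246,130,100,75),"top":(280,165,100,75)}.items():
    im=r.snapshot(n)[v:v+h,u:u+w]; P.append(cv2.convertScaleAbs(cv2.resize(im,(400,300),interpolation=cv2.INTER_CUBIC),alpha=1.4,beta=15))
cv2.imwrite("pics/c4.png",np.hstack(P))
C=R.from_euler('z',YAW).as_matrix(); ax=BALL0+C@[.0394,0,-.007]
for f in (10,20,30): print(f,[proj(n,ax+C@[-.04*np.cos(np.radians(f)),.056,.04*np.sin(np.radians(f))]) for n in("scene","top")])
E
```

```text
t 23.675 q [-0.3037  0.3331 -0.0978  2.0513  0.0146  0.7924 -2.187 ] op 33.0 ff 0.0
 grasp world [0.3956 0.113  0.3215] rel axis (chest mm) [-180.    55.7  164.5]  F chest [ 0.691  -0.348   0.5765]
 tool->pitch -2.29 tool y in chest [ 0.006 -1.     0.001]
 to BALL0 in tool mm [146.4  56.4 151.9]
p [-0.1782  0.0558  0.2095] F [ 0.691  -0.348   0.5765] M [ 0.0078 -0.0901 -0.0379] torque about bolt axis on tool (lifting +) 0.1574454948174567
10 [array([316.5575, 176.4998]), array([307.9014, 205.0017])]
20 [array([316.488 , 175.3835]), array([308.0493, 204.1114])]
30 [array([316.3698, 174.6806]), array([308.3082, 202.7918])]
```

View pics/c4.png

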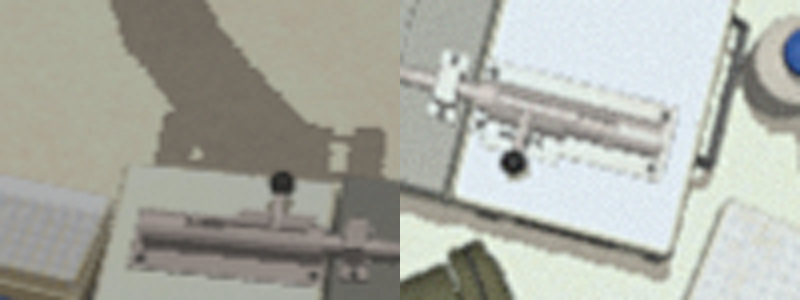

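The bolt is through the staple. The ball at top px (308,205) matches the fully-down prediction for the second notch, and the gripper is clear, so I'm handing the job in.

```bash
python3 -c "
from plant import r
print(r.finish_job())"
```

```text
the job is handed in; nothing more can be done
None
```

The chest lid is bolted: the bolt sits about 56 mm across through the staple, the handle lies down in the second notch, and the gripper has let go and is clear. The job is handed in, but no pass/fail result came back.

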